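# Load the specimen tray onto the viewing stage and start it with the jog stick

## Task

Slide the tray holding the glass dish up the sloping loader until it rests square and fully home against the black stop at the top, gently and without lifting it off the loader, and leave it there with its dish still inside. Then tilt the console's jog stick fully over towards the raised ridge on the console, hold it there for two seconds, and let it spring back to centre. Leave everything else where it is.

Things in the scene. Friction and masses are not known exactly. Their poses are not given: they have to be found in the camera images.
- loader: Fixed ivory specimen loader, 156 mm wide and 345 mm long: a flat landing, then a slope, then a black stop. Origin on the table at the foot of the slope, on the centre line; x points uphill along the loader, y across, z up. The landing runs from x = -150 mm to 0, its top 8 mm above the table. Both long edges of landing and slope carry a lip 8 mm high and 8 mm thick, 140 mm apart inside; the landing's outer end is open. Its place and yaw vary.
- slope: The loader's sloping deck, fixed to it, 170 mm long from foot to stop and rising at 8 degrees (0.14 rad). Origin in the middle of the foot of the slope, on the top surface (8 mm above the table); x points up the slope along its surface, z square to the surface. A pale lamp disc flush in the deck marks where the dish goes.
- stop_face (a point): Centre of the downhill face of the black stop, a bar 156 mm wide, 24 mm thick and 30 mm high above the deck, across the top of the slope. This point is 170 mm up the slope from its foot and 12 mm above the deck.
- tray: Loose open aluminium tray carrying the glass dish, 110 mm long (x), 90 mm wide (y), 25 mm high, walls and floor 4 mm thick, about 0.28 kg (varies). It starts on the flat landing, a little askew and off centre. Origin at the centre of its underside; x points to its leading end, which has to meet the stop. It slides with ordinary friction and stays on the slope by itself.
- tray_front (a point): Middle of the tray's leading end wall (outer face), 12.5 mm above its underside, 55 mm from its origin.
- tray_back (a point): Middle of the tray's trailing end wall (outer face), where it can be pushed, 12.5 mm above its underside, 55 mm from its origin.
- dish: Loose open glass dish, 72 mm across and 18 mm high, 60 g, with an insect specimen; it stands in the tray. Origin at the centre of its underside.
- console: Fixed grey jog-stick console, 140 mm long (x), 100 mm wide (y), 45 mm high, on either side of the loader; its yaw varies. A ridge 20 mm thick and 18 mm higher runs across its +x end. Origin at the centre of its underside; the stick stands over the origin and tilts along x.
- stick (a joint): Tilt of the jog stick, in rad: 0 upright, positive towards the ridge (console +x), stops at +0.45 and -0.45. The pivot is 45 mm above the table over the console's origin, its axis along the console's y. A spring (0.6 Nm/rad, about 4 N at the knob at full tilt) centres it when let go.
- stick_knob (a point): Middle of the stick's upright black knob, 71 mm from the pivot (116 mm above the table when upright); the knob is 28 mm in diameter there, and reaches from 48 to 90 mm from the pivot.
- jar: Bystander: amber glass jar with black cap, 68 mm diameter, 85 mm high, on the other side of the loader from the console. Origin under its centre, as for all bystanders.
- beaker: Bystander: glass beaker, 70 mm across, 90 mm high.
- slide_box: Bystander: wooden slide box 90 x 170 x 35 mm.
- forceps: Bystander: steel forceps, 146 mm long, 7 mm high, lying flat beyond the loader.
Things that resemble listed ones, but are neither listed nor needed, are in the scene too. Leave any turquoise or yellow look-alike of the tray alone.

How it is judged:
On the way, in this order (a step that is already met when the one before it is completed fails the run):
1. the tray with the dish in it rests square against the top stop, let go (x of tray_front in the frame of slope above 0.165 m and z of tray_front in the frame of slope below 0.018 m and angle between the x axis of tray and the x axis of slope, either way round below 0.08 rad and horizontal distance between dish and tray below 0.035 m and z of dish in the frame of tray below 0.012 m and contact force between the fingers and tray below 0.2 N and linear speed of tray below 0.01 m/s), for 0.3 s.
2. with the tray still home, the stick is tilted towards the ridge (over 0.33 rad) and held for 1.2 s (value of joint stick above 0.33 rad and x of tray_front in the frame of slope above 0.165 m and z of tray_front in the frame of slope below 0.018 m and angle between the x axis of tray and the x axis of slope, either way round below 0.08 rad), for 1.2 s.
At the end, for the whole second after the job is handed in: The tray lies on the slope with its leading end within 5 mm of the stop and square to it within 0.08 rad, at rest and let go, the dish standing in it; the jog stick is back within 0.06 rad of centre (all of step 1 and value of joint stick between -0.06 and 0.06 rad); the robot touches nothing.
It fails at once if the tray is lifted off the loader (underside centre more than 50 mm above the table) (height (world z) of tray above 0.05 m).
It fails at once if the tray is rammed: faster than 0.3 m/s or over 60 N against the loader (linear speed of tray above 0.3 m/s or contact force between tray and slope above 60 N).
It fails at once if the dish is tipped by more than 0.5 rad (angle between dish's own z axis and vertical above 0.5 rad).
It fails at once if a bystander is moved by more than 30 mm (distance of any of jar, beaker, slide_box, forceps from where it was at the start of the episode above 0.03 m).
It also fails if it takes over 67 s, if anything falls off the work surface, if the arm or the gripper's body presses on something with over 40 N, if the wrist force passes 120 N, or if a joint passes its speed limit or range.

## Robot

A 7-joint arm with a two-finger parallel gripper is mounted at the origin on the work surface. World frame = base frame: x ahead of the robot, y to its left, z up, the work surface at z = 0. Lengths are in m, angles in rad, forces in N, time in s.
With the tool pointing down it reaches from about 0.4 to 0.85 m from the base axis. Payload 4.5 kg.
Tool frame: the origin (TCP) lies on the centre line of the jaws, within the pads' length; the fingertips stand r.tcp_to_tips ahead of it and the grasp point (between the pads) lies 11 mm behind it (r.tcp_to_tips is the distance from the TCP to the fingertips, in m); y points along the fingers, x is the direction in which the jaws open and shut, and the axes are right-handed (so a half turn about y gives the same grasp; the last joint's range is limited). The gripper opens to 88 mm and grips with 3 to 60 N. Pads are 18 mm wide; open, the fingers measure 123 mm over their backs; the gripper's body (75 mm by 187 mm) begins 45 mm behind the grasp point.
Start: joints at [-1.297, 0.689, -0.195, 1.565, 0.157, 0.902, -0.215], TCP at [0.148, 0.607, 0.247] pointing down, gripper open.
Joint ranges: [-3.01, 3.01], [-0.46, 2.08], [-1.47, 1.51], [0.13, 2.56], [-1, 4.14], [0.04, 2.09], [-2.66, 2.66]. Speed limits (rad/s): [2.57, 2.57, 3.14, 3.14, 3.14, 3.14, 3.14].

## Interface

Orientations are given as a unit quaternion [x, y, z, w].
In Python, from plant import r gives the robot as it stands. The module is installed in compiled form; this text tells all that it offers.
- The arm moves only by the shell command python3 -m inch 'ROWS' [OPENING] [FORCE]. ROWS is text: rows parted by semicolons, each of 4 numbers parted by spaces: the shift along the tool's x, y, z in mm, then the turn about the tool's y in degrees. In form: x y z spin; .... A call has 1 to 10 rows; each row is the pose to reach, as a shift and turn from the pose commanded when the call began, along the tool's axes at that moment; what a row does not reach only later rows make up. A row lasts 1/10 s, in which the tool goes at most 50 mm and 8.59 degrees, less where a joint would pass 70% of its speed; a pose out of reach is approached as far as the arm can. A call with a gripper value outside its range is refused whole. OPENING is the gripper command: -1 is shut, 1 is fully open, values between are in proportion, set as the call begins (- or left out, the last holds). The fingers move at their own pace and stop on an object; FORCE is the grip in N (left out, the last holds). Time passes only in rows, so rows that repeat a pose let the fingers close. It gives the time, the measured TCP pose, the force and the opening at its end, in the units of the state.
- r.get_state(): the state, without advancing time (a new reading comes with each control period).
- r.snapshot(name): name is "scene" or "top" or "wrist"; returns a dict with "frame" (480x640x3 uint8, red, green, blue), "intrinsics" (3x3 intrinsics, pixels), "R" (3x3) and "t" (3): a world point X has camera coordinates R X + t. Camera axes: x right, y down, z forward; pixel columns grow to the right and rows downward; lengths in m; the calibration is good to about 2 mm. A picture is of the moment at which its call begins. There is no depth.
- r.finish_job(): hands the job in, once; it reports no verdict.
Trained networks look in the newest picture that a camera, given by its name, has taken for a name from the list of things; names that differ only in an ending like _2 or _b are one class to them, and where a whole thing is asked for, a point or a joint stands for the part that bears it (a point fixed in the world has none). Each returns a list of dicts, best first, with "p" (0 to 1); they miss things now and then, are a little off and sometimes report something else, mostly with a low value. They report only what shows in the picture. A call takes as long as a camera call. They do not tell look-alikes from the thing itself.
- r.trace(camera, name): "region" (480x640 bool, what is visible of it) and "centre" ([row, column] in pixels, amid what is visible of it).
- r.tip_of(camera, name): "centre" ([row, column] in pixels: a listed point, or the origin of a listed thing).
The state is a dict: "clock": time; "q": joint angles; "qd": joint speeds; "joint_torque": joint torques, N m; "tool_pos": TCP position; "eef_rot": TCP orientation; "contact_force": force on the tool from outside, world axes, zero at the start; "moment": the same for the moment, N m; "opening": opening from 0.0 (shut) to 1.0 (fully open).
Only numpy, scipy, OpenCV 4.12 (cv2) and the standard library are available. Lean on these libraries where they do the work, as an engineer would, in place of code of your own. Each camera call takes 0.05 s, during which the arm holds its last target.

## Working session

There is one attempt and no reset: what is moved stays moved. The work goes in short steps, Python scripts to look and compute and a shell command to move; the robot and the scene stay as the last step left them, time stands still between calls to the robot, and variables do not carry over. Pictures are saved under pics/ and viewed, and the job is handed in when it is done.

```bash
ls; mkdir -p pics; cat > h.py <<'E'
import numpy as np, cv2
from plant import r
def snap(c,n):
    s=r.snapshot(c); cv2.imwrite(f'pics/{n}.png',s['frame'][:,:,::-1]); return s
def ray(s,rc):
    K,R,t=map(np.array,(s['intrinsics'],s['R'],s['t']))
    d=R.T@np.linalg.solve(K,[rc[1],rc[0],1.]); return -R.T@t,d
def atz(s,rc,z):
    o,d=ray(s,rc); return o+d*(z-o[2])/d[2]
def tri(a,b):
    (o1,d1),(o2,d2)=a,b
    A=np.stack([d1,-d2],1); x=np.linalg.lstsq(A,o2-o1,rcond=None)[0]
    p,q=o1+d1*x[0],o2+d2*x[1]; return (p+q)/2,np.linalg.norm(p-q)
def proj(s,X):
    K,R,t=map(np.array,(s['intrinsics'],s['R'],s['t'])); c=K@(R@np.array(X)+t); return c[:2]/c[2]
E
python3 - <<'E'
from h import *
np.set_printoptions(precision=3,suppress=True)
st=r.get_state(); print(st, r.tcp_to_tips)
S={c:snap(c,c+'0') for c in('scene','top','wrist')}
for c in S: print(c, -np.array(S[c]['R']).T@np.array(S[c]['t']))
for n in ['tray_front','tray_back','tray','dish','console','stick_knob','stop_face','loader','slope','jar','beaker']:
    D={}
    for c in ('scene','top'):
        o=r.tip_of(c,n); D[c]=o
        print(n,c,[(np.round(x['centre'],1),round(x['p'],2)) for x in o[:3]])
    if D['scene'] and D['top']:
        print('   tri',tri(ray(S['scene'],D['scene'][0]['centre']),ray(S['top'],D['top'][0]['centre'])))
print(r.get_state()['clock'])
E
```

```text
pics
{'clock': 0.0, 'q': array([-1.297,  0.69 , -0.194,  1.566,  0.157,  0.902, -0.215]), 'qd': array([ 0.   ,  0.001, -0.002,  0.001,  0.002, -0.   , -0.001]), 'joint_torque': array([ -0.   , -52.755,  -1.267, -15.342,  -0.053,   0.007,   0.   ]), 'tool_pos': array([0.148, 0.607, 0.246]), 'eef_rot': array([ 0.557,  0.436, -0.437, -0.556]), 'contact_force': array([0.67 , 0.65 , 0.834]), 'moment': array([-0.021,  0.008,  0.028]), 'opening': 0.9988450218668786} 0.008
scene [ 1.09  -0.629  0.947]
top [0.437 0.019 1.093]
wrist [0.071 0.627 0.384]
tray_front scene [(array([266.4, 203.3]), 0.89), (array([226.9, 247.8]), 0.73), (array([270.9, 334.4]), 0.68)]
tray_front top [(array([230.5, 315.1]), 0.98), (array([345.1, 328.6]), 0.74)]
   tri (array([ 0.473, -0.118,  0.11 ]), np.float64(0.2605559330974057))
tray_back scene [(array([275.4, 148.8]), 0.96), (array([258.1, 263.3]), 0.8), (array([304.7, 310.7]), 0.71)]
tray_back top [(array([294.7, 346.2]), 0.81), (array([365.4, 434.8]), 0.77)]
   tri (array([ 0.35 , -0.184,  0.023]), np.float64(0.2461667631938732))
tray scene [(array([273.2, 174
[... 880 characters left out ...]
at64(0.001053918706318245))
loader scene [(array([272.1, 344.3]), 0.88), (array([225.5, 488.3]), 0.3)]
loader top [(array([225.1, 302. ]), 0.7)]
   tri (array([ 0.557,  0.022, -0.   ]), np.float64(0.002349091124248053))
slope scene [(array([270.5, 345. ]), 0.94)]
slope top [(array([226.1, 301.1]), 0.72)]
   tri (array([0.556, 0.025, 0.001]), np.float64(0.0003582383044983925))
jar scene [(array([362.8, 175.5]), 0.7)]
jar top [(array([267.9, 479.4]), 0.56)]
   tri (array([ 0.475, -0.371, -0.006]), np.float64(0.005389952834454614))
beaker scene [(array([225.7, 485.7]), 0.71)]
beaker top [(array([155.4, 151. ]), 0.68)]
   tri (array([0.702, 0.356, 0.008]), np.float64(0.0015964244355328786))
1.25
```

View pics/scene0.png

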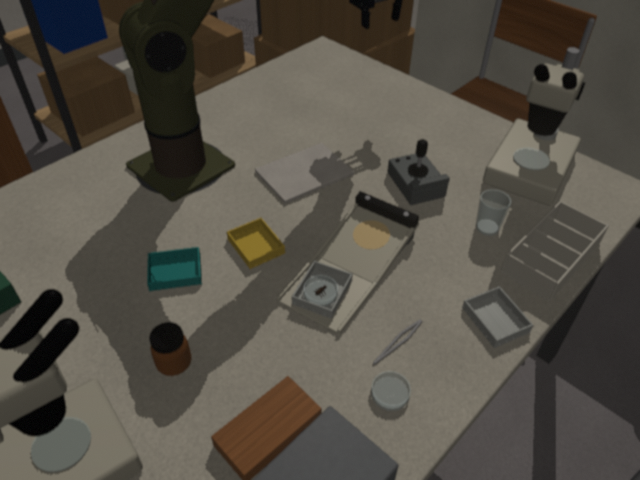

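View pics/top0.png

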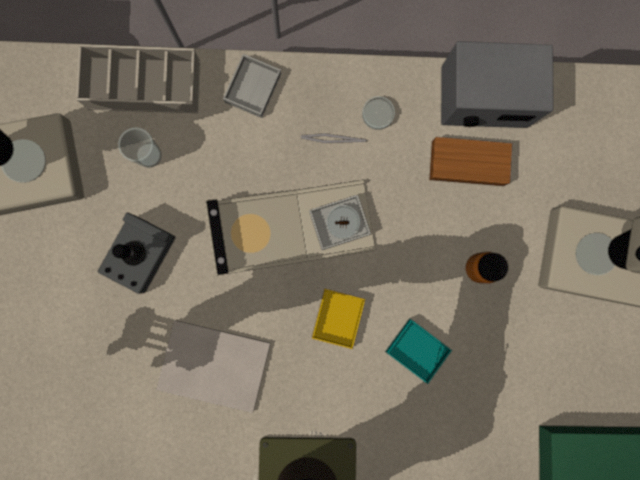

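View pics/wrist0.png

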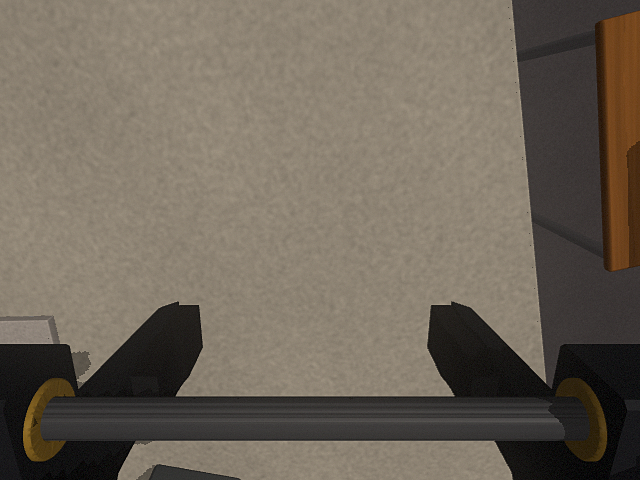

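The scene and top pictures agree. The tray with the dish is at top pixel (342,222) on the landing, the stop at (217,236), the console at (137,252) and the jar at (488,267). The yellow, turquoise and grey look-alikes stand off the loader. I'll zoom in next.

```bash
python3 - <<'E'
import cv2,numpy as np
t=cv2.imread('pics/top0.png'); s=cv2.imread('pics/scene0.png')
g=lambda i:np.clip((i/255.)**.6*255,0,255).astype(np.uint8)
cv2.imwrite('pics/z1.png',cv2.resize(g(t[165:285,195:390]),None,fx=4,fy=4,interpolation=cv2.INTER_CUBIC))
a=cv2.resize(g(t[205:300,90:185]),(400,400),interpolation=cv2.INTER_CUBIC)
b=cv2.resize(g(s[130:210,375:455]),(400,400),interpolation=cv2.INTER_CUBIC)
cv2.imwrite('pics/z2.png',np.hstack([a,b]))
E
```

```text
(no output)
```

View pics/z1.png

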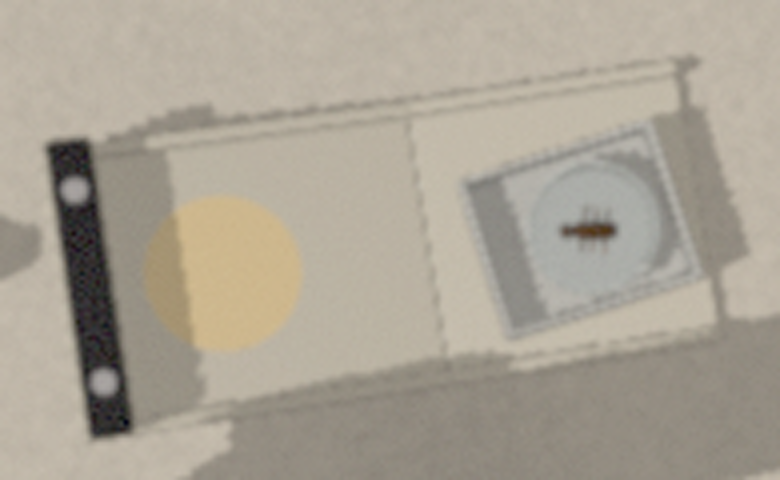

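View pics/z2.png

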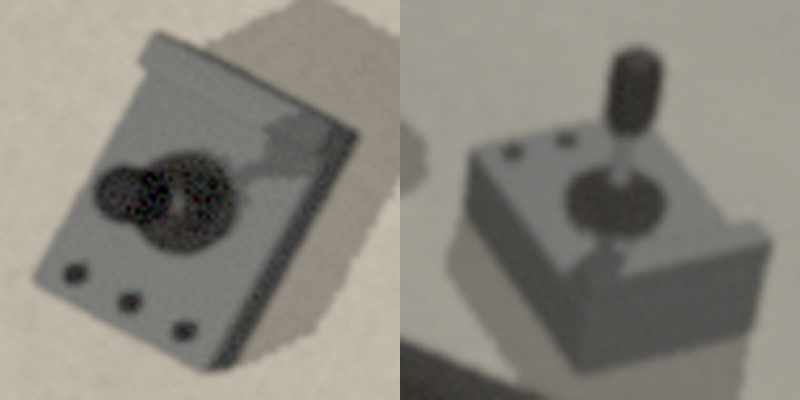

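```bash
cat > m.py <<'E'
from h import *
np.set_printoptions(precision=4,suppress=True)
s=r.snapshot('top')
P=lambda x,y,z: atz(s,(165+y/4,195+x/4),z)[:2]
a,b=P(90,140,.0614),P(130,432,.0614); print('stop top edge',a,b,np.linalg.norm(a-b))
c,d=P(408,112,.008),P(447,365,.008); print('foot',c,d,np.linalg.norm(c-d))
yaw=lambda u:np.degrees(np.arctan2(u[1],u[0]))
print('yaw from stop',yaw(a-b)+90, 'foot',yaw(c-d)+90)
T=[P(463,183,.033),P(655,122,.033),P(703,272,.033),P(510,337,.033)]
T=np.array(T);print('tray',T,T.mean(0),np.linalg.norm(np.diff(T,axis=0,append=T[:1]),axis=1))
print('tray yaw',yaw((T[0]+T[3]-T[1]-T[2])), 'side',yaw(T[0]-T[1]),yaw(T[3]-T[2]),'ends',yaw(T[0]-T[3])+90,yaw(T[1]-T[2])+90)
# landing far end lip corners
e,f=P(672,65,.016),P(715,335,.016);print('lip end',e,f,np.linalg.norm(e-f))
print('mid stop',(a+b)/2,'mid foot',(c+d)/2,'dist',np.linalg.norm((a+b)/2-(c+d)/2),'axis yaw',yaw((a+b)/2-(c+d)/2))
Q=lambda x,y,z: atz(s,(205+y*95/400,90+x*95/400),z)[:2]
# console ridge top outer edge z .063 ; bottom-left edge z .045
g,h=Q(155,32,.063),Q(357,133,.063); i,j=Q(35,280,.045),Q(210,370,.045)
print('ridge',g,h,np.linalg.norm(g-h),'low',i,j,np.linalg.norm(i-j),'yaw',yaw(g-h)-90,yaw(i-j)-90,yaw((g+h)/2-(i+j)/2),np.linalg.norm((g+h)/2-(i+j)/2))
print('centre',((g+h)/2+(i+j)/2)/2)
E
python3 m.py
```

```text
stop top edge [0.5987 0.1985] [0.4486 0.1728] 0.15229397317242133
foot [0.6275 0.0357] [0.4895 0.011 ] 0.14013721040627017
yaw from stop 99.73771330815153 foot 100.14980761060687
tray [[ 0.5857  0.005 ]
 [ 0.6215 -0.0971]
 [ 0.5414 -0.1243]
 [ 0.504  -0.0219]] [ 0.5632 -0.0596] [0.1083 0.0846 0.109  0.086 ]
tray yaw 109.67653068754063 side 109.30660431353368 110.04397659124959 ends 108.24643106419836 108.71765390034503
lip end [ 0.6562 -0.1078] [ 0.509  -0.1337] 0.1494570565101629
mid stop [0.5237 0.1857] mid foot [0.5585 0.0233] dist 0.1660147042434073 axis yaw 102.10439722343376
ridge [0.5673 0.3816] [0.5205 0.2824] 0.10968222259750805 low [0.4458 0.4401] [0.4037 0.3534] 0.09633118205064937 yaw -25.211016799991086 -25.87259602687884 -28.530881891359495 0.1356126885063564
centre [0.4843 0.3644]
```

```bash
cat > go.py <<'E'
# delta from current pose to world target x y z and tool yaw target (angle of tool z axis, deg)
from h import *; import sys
from scipy.spatial.transform import Rotation as Ro
st=r.get_state(); R=Ro.from_quat(st['eef_rot']).as_matrix()
np.set_printoptions(precision=4,suppress=True)
zy=np.degrees(np.arctan2(R[1,2],R[0,2]))
print('t',round(float(st['clock']),2),'pos',st['tool_pos'],'zyaw',round(zy,2),'yaxis',R[:,1],'F',st['contact_force'],'open',round(float(st['opening']),3))
if len(sys.argv)>3:
    T=np.array(list(map(float,sys.argv[1:4]))); print('delta mm',1000*R.T@(T-st['tool_pos']))
    if len(sys.argv)>4:
        d=float(sys.argv[4])-zy; print('spin (about tool y, y down => -dyaw)',(-d+180)%360-180)
E
python3 go.py 0.592 -0.15 0.2 100
```

```text
t 1.3 pos [0.1484 0.6071 0.2468] zyaw 166.26 yaxis [-0.      0.0001 -1.    ] F [-0.2087 -0.1423  0.2985] open 1.002
delta mm [-630.1576   46.6936 -610.7005]
spin (about tool y, y down => -dyaw) 66.26376257751949
```

```bash
python3 -m inch '-25 0 -24 6; -57 0 -55 13; -90 0 -87 20; -123 0 -119 27; -156 0 -151 34; -189 0 -183 41; -222 0 -215 48; -255 0 -247 55; -290 0 -280 61; -320 0 -310 66' 0; python3 go.py 0.592 -0.15 0.2 100
```

```text
clock: 2.3
tool_pos: [0.3744, 0.2206, 0.247]
eef_rot: [-0.704, -0.062, 0.061, 0.704]
contact_force: [1.3, 0.4, 1.0]
opening: 0.499
t 2.3 pos [0.3744 0.2206 0.247 ] zyaw 100.0 yaxis [ 0.0007  0.0002 -1.    ] F [1.3104 0.4289 0.9715] open 0.499
delta mm [ 149.8833   47.1152 -402.7726]
spin (about tool y, y down => -dyaw) -0.0029880890179470043
```

```bash
python3 -m inch '8 0 -25 0; 23 0 -65 0; 39 5 -110 0; 55 10 -155 0; 71 15 -200 0; 88 20 -245 0; 105 25 -290 0; 121 30 -335 0; 135 35 -375 0; 144 40 -401 0' 0; python3 go.py 0.586 -0.15 0.08 100;python3 - <<'E'
from h import *
s=snap('wrist','w1');s=snap('top','t1')
E
```

```text
clock: 3.3
tool_pos: [0.5878, -0.1504, 0.2066]
eef_rot: [0.705, 0.062, -0.062, -0.704]
contact_force: [0.8, -0.9, 0.1]
opening: 0.502
t 3.3 pos [ 0.5878 -0.1504  0.2066] zyaw 100.05 yaxis [ 0.0014 -0.0018 -1.    ] F [ 0.8342 -0.9388  0.076 ] open 0.502
delta mm [ -1.8812 126.5575   0.9724]
spin (about tool y, y down => -dyaw) 0.0532977516817823
```

View pics/w1.png

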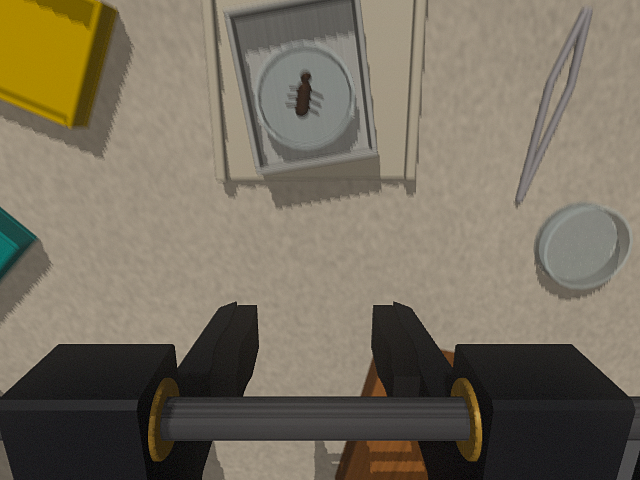

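The wrist picture shows the tray with its trailing end at (258–375, 165), in line with the fingers at (250, 380), and the loader square to the image. The fingers can go straight down behind the tray.

```bash
python3 -m inch '-1 20 0 0; -2 50 0 0; -2 80 0 0; -2 110 0 0; -2 135 0 0; -2 155 0 0; -2 167 0 0; -2 173 0 0; -2 174 0 0; -2 174 0 0' 0; python3 go.py 0.57 0.02 0.032 100;python3 - <<'E'
from h import *
s=snap('wrist','w2');s=snap('scene','s2')
E
```

```text
clock: 4.4
tool_pos: [0.5853, -0.1465, 0.0334]
eef_rot: [0.704, 0.064, -0.063, -0.704]
contact_force: [1.0, -0.2, -0.4]
opening: 0.499
t 4.4 pos [ 0.5853 -0.1465  0.0334] zyaw 100.27 yaxis [ 0.0012 -0.0001 -1.    ] F [ 1.0458 -0.1985 -0.4039] open 0.499
delta mm [ 14.6736   1.3996 166.5794]
spin (about tool y, y down => -dyaw) 0.2704091797628223
```

View pics/w2.png

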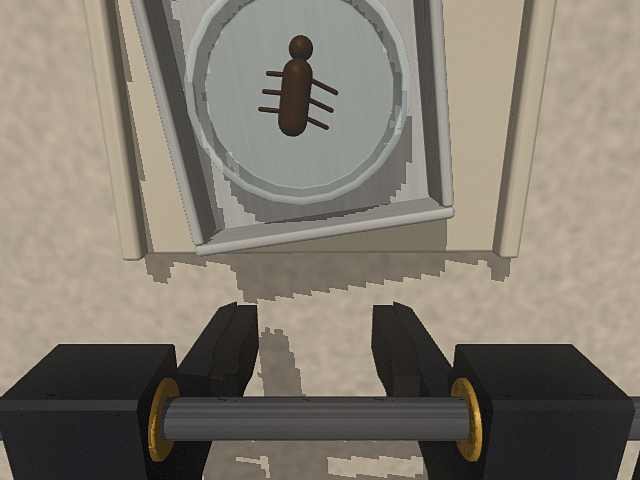

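View pics/s2.png

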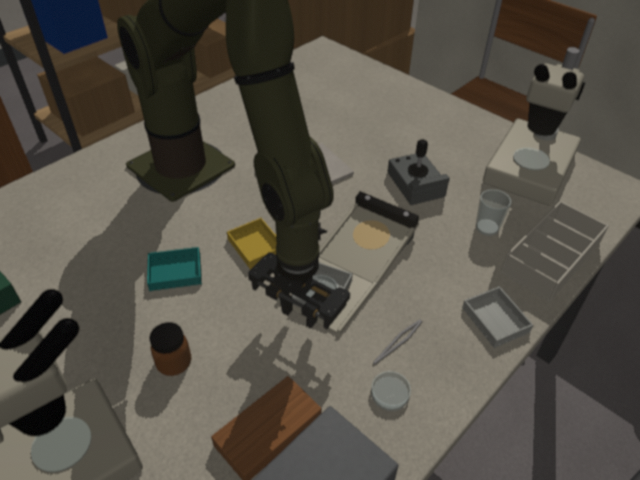

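The fingers are down behind the tray's trailing wall (198–452, 210–255), clear of the lips. I'll start pushing.

```bash
python3 -m inch '0 0 4 0; 0 0 10 0; 0 0 16 0; 0 0 22 0; 0 0 28 0; 0 0 34 0; 0 0 40 0; 0 0 46 0; 0 0 52 0; 0 0 58 0' 0; python3 go.py 0.57 0.02 0.032 100;python3 - <<'E'
from h import *
s=snap('wrist','w3')
E
```

```text
clock: 5.5
tool_pos: [0.5746, -0.0891, 0.0327]
eef_rot: [0.704, 0.063, -0.063, -0.704]
contact_force: [-0.1, -2.0, -0.2]
opening: 0.498
t 5.5 pos [ 0.5746 -0.0891  0.0327] zyaw 100.25 yaxis [ 0.0007  0.     -1.    ] F [-0.133  -1.9787 -0.1504] open 0.498
delta mm [ 14.8528   0.716  108.1585]
spin (about tool y, y down => -dyaw) 0.24807794811255235
```

View pics/w3.png

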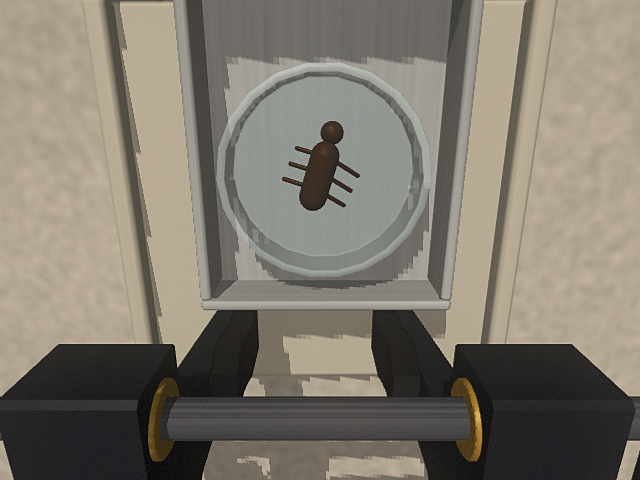

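The tray is now square on both fingers, with its trailing wall level at row 303 and the dish inside. I'll go on up the slope.

```bash
python3 -m inch '0 0 5 0; 0 0 12 0; 0 0 20 0; 0 0 28 0; 0 0 36 0; 0 0 44 0; 0 0 52 0; 0 0 60 0; 0 0 68 0; 0 0 74 0' 0;python3 -m inch '0 0 5 0; 0 0 10 0; 0 0 15 0; 0 0 20 0; 0 0 24 0; 0 0 28 0; 0 0 32 0; 0 0 36 0; 0 0 39 0; 0 0 40 0' 0; python3 go.py 0.57 0.02 0.032 100;python3 - <<'E'
from h import *
s=snap('wrist','w4');s=snap('top','t4')
t=cv2.imread('pics/t4.png')
cv2.imwrite('pics/t4z.png',cv2.resize(t[165:285,195:390],None,fx=4,fy=4,interpolation=cv2.INTER_CUBIC))
E
```

```text
clock: 6.55
tool_pos: [0.5609, -0.0156, 0.0326]
eef_rot: [-0.704, -0.063, 0.064, 0.704]
contact_force: [0.3, -0.8, -0.4]
opening: 0.498
clock: 7.55
tool_pos: [0.5547, 0.0221, 0.0331]
eef_rot: [0.705, 0.064, -0.062, -0.704]
contact_force: [1.1, -4.7, 3.2]
opening: 0.502
t 7.55 pos [0.5547 0.0221 0.0331] zyaw 100.23 yaxis [ 0.0015 -0.0008 -1.    ] F [ 1.0747 -4.6744  3.1959] open 0.502
delta mm [14.6623  1.172  -4.8101]
spin (about tool y, y down => -dyaw) 0.22510501361836077
```

View pics/w4.png

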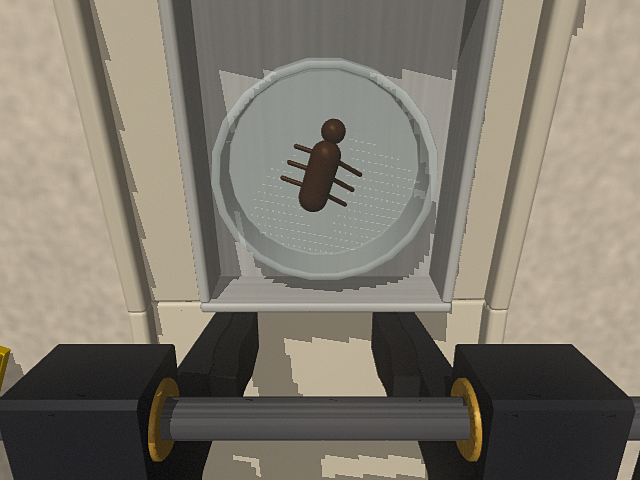

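View pics/t4z.png

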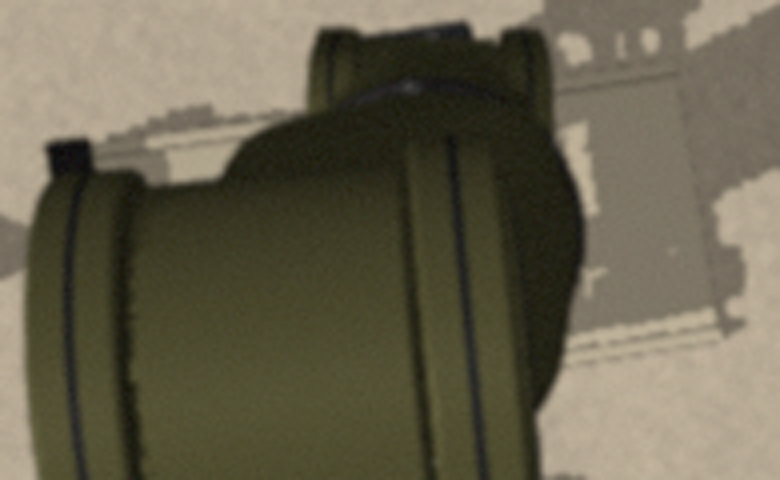

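```bash
python3 -m inch '0 0 3 0; 0 0 6 0; 0 0 9 0; 0 0 12 0; 0 0 15 0; 0 0 18 0; 0 0 21 0; 0 0 24 0; 0 0 26 0; 0 0 28 0' 0; python3 go.py 0.57 0.02 0.032 100;python3 - <<'E'
from h import *
s=snap('wrist','w5');s=snap('scene','s5')
t=cv2.imread('pics/s5.png')
cv2.imwrite('pics/s5z.png',cv2.resize(t[180:340,270:450],None,fx=4,fy=4,interpolation=cv2.INTER_CUBIC)[:600])
E
```

```text
clock: 8.65
tool_pos: [0.549, 0.0504, 0.0327]
eef_rot: [-0.704, -0.063, 0.063, 0.704]
contact_force: [0.5, -5.6, 3.8]
opening: 0.501
t 8.65 pos [0.549  0.0504 0.0327] zyaw 100.27 yaxis [-0.0002  0.     -1.    ] F [ 0.5486 -5.6465  3.79  ] open 0.501
delta mm [ 15.2739   0.6697 -33.6385]
spin (about tool y, y down => -dyaw) 0.26619621738765886
```

View pics/w5.png

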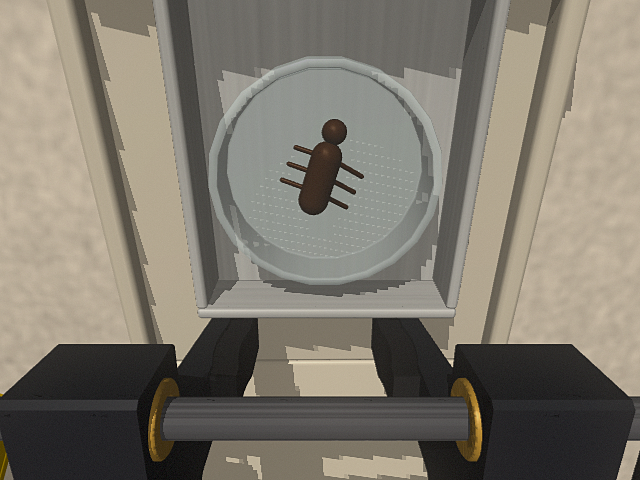

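View pics/s5z.png

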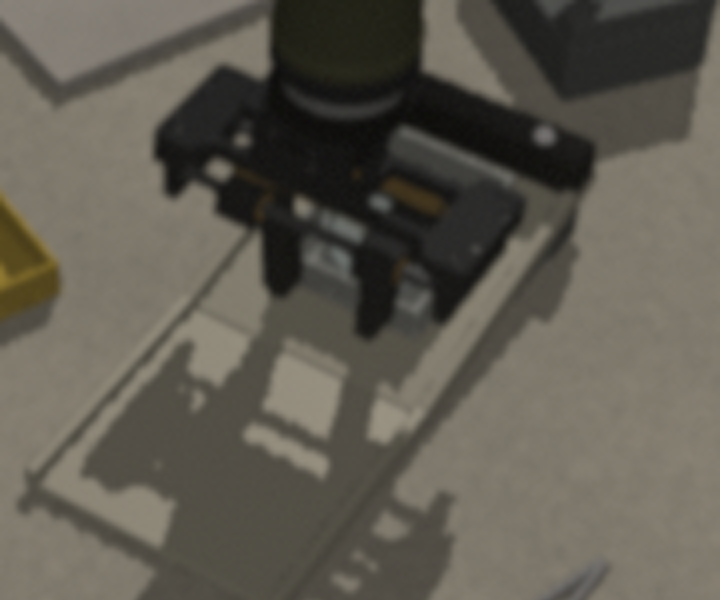

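The tray is about 20 mm short: its far rim shows at (440,150) in the zoom, with the stop beyond it at (560,150). From here I'll use small steps and watch the force.

```bash
python3 -m inch '0 0 2 0; 0 0 4 0; 0 0 6 0; 0 0 8 0; 0 0 9 0; 0 0 10 0' 0; python3 -m inch '0 0 1 0; 0 0 2 0; 0 0 2 0' 0;  python3 -m inch '0 0 1 0; 0 0 2 0; 0 0 2 0' 0
```

```text
clock: 9.35
tool_pos: [0.5474, 0.0598, 0.0328]
eef_rot: [0.704, 0.063, -0.063, -0.704]
contact_force: [1.0, -5.0, 4.8]
opening: 0.499
clock: 9.65
tool_pos: [0.547, 0.0618, 0.0328]
eef_rot: [0.704, 0.063, -0.063, -0.704]
contact_force: [1.2, -4.4, 3.6]
opening: 0.496
clock: 9.95
tool_pos: [0.5467, 0.0638, 0.0328]
eef_rot: [0.704, 0.063, -0.063, -0.704]
contact_force: [0.3, -5.3, 3.8]
opening: 0.503
```

```bash
python3 -m inch '0 0 1 0; 0 0 2 0; 0 0 2 0' 0; python3 -m inch '0 0 1 0; 0 0 1 0' 0;  python3 -m inch '0 0 1 0; 0 0 1 0' 0; python3 -c "
from h import *
snap('wrist','w6')"
```

```text
clock: 10.25
tool_pos: [0.5463, 0.0658, 0.0328]
eef_rot: [0.704, 0.063, -0.063, -0.704]
contact_force: [0.5, -4.1, 2.7]
opening: 0.501
clock: 10.45
tool_pos: [0.5462, 0.0667, 0.0328]
eef_rot: [0.704, 0.063, -0.063, -0.704]
contact_force: [0.4, -4.3, 3.9]
opening: 0.504
clock: 10.65
tool_pos: [0.546, 0.0677, 0.0328]
eef_rot: [0.704, 0.063, -0.063, -0.704]
contact_force: [0.6, -5.2, 3.0]
opening: 0.497
```

View pics/w6.png

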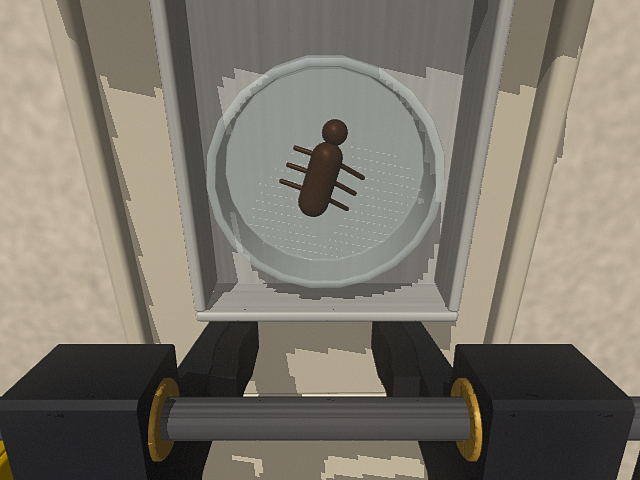

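```bash
python3 -m inch '0 0 1 0; 0 0 1 0' 0|grep force; python3 -m inch '0 0 1 0; 0 0 1 0' 0|grep force;  python3 -m inch '0 0 1 0; 0 0 1 0' 0
```

```text
contact_force: [1.8, -4.9, 3.4]
contact_force: [0.4, -6.1, 4.8]
clock: 11.3
tool_pos: [0.5458, 0.0689, 0.0328]
eef_rot: [0.705, 0.063, -0.062, -0.704]
contact_force: [1.2, -8.5, 4.0]
opening: 0.499
```

```bash
python3 -c "
from h import *
snap('scene','s7')
t=cv2.imread('pics/s7.png')
cv2.imwrite('pics/s7z.png',cv2.resize(t[180:280,310:430],None,fx=6,fy=6,interpolation=cv2.INTER_CUBIC))"
```

```text
(no output)
```

View pics/s7z.png

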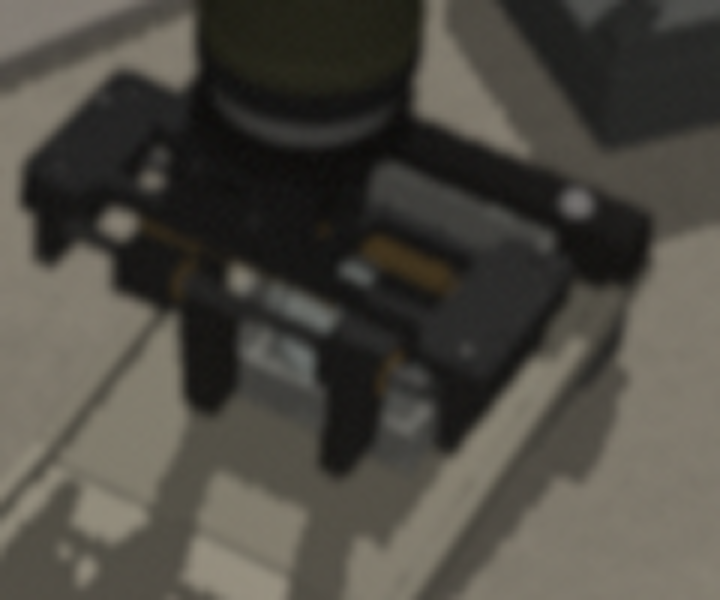

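The force is rising and the tool lags at u = 47 mm, which is the predicted contact. The zoom shows the rim meeting the stop at (550,240). I'll press a little more to seat the tray.

```bash
for i in 1 ; do python3 -m inch '0 0 1 0; 0 0 1 0' 0|grep -E "force|pos"; done; python3 -m inch '0 0 2 0; 0 0 2 0' 0|grep -E "force|pos";python3 -m inch '0 0 2 0; 0 0 2 0; 0 0 2 0' 0|grep -E "force|pos"
```

```text
tool_pos: [0.5457, 0.069, 0.0328]
contact_force: [2.0, -9.6, 3.8]
tool_pos: [0.5458, 0.069, 0.0329]
contact_force: [3.4, -12.5, 3.1]
tool_pos: [0.5457, 0.0692, 0.0329]
contact_force: [3.2, -15.8, 4.2]
```

The tray is firmly against the stop: the force rises and it no longer moves. I'll back off, rise and look.

```bash
python3 -m inch '0 0 -2 0; 0 0 -5 0; 0 0 -10 0; 0 0 -20 0; 0 -4 -30 0; 0 -12 -40 0; 0 -35 -50 0; 0 -70 -60 0; 0 -110 -70 0; 0 -150 -85 0' 0; python3 -m inch '0 -25 -40 0; 0 -25 -90 0; 0 -25 -140 0; 0 -25 -170 0; 0 -25 -170 0'; python3 -c "
from h import *
snap('wrist','w8')
snap('scene','s8');snap('top','t8')
t=cv2.imread('pics/s8.png')
a=cv2.resize(t[180:280,310:430],(480,400),interpolation=cv2.INTER_CUBIC)
t=cv2.imread('pics/t8.png')
cv2.imwrite('pics/z8.png',cv2.resize(t[165:285,195:390],None,fx=4,fy=4,interpolation=cv2.INTER_CUBIC))"
```

```text
clock: 13.05
tool_pos: [0.5591, -0.0081, 0.1846]
eef_rot: [-0.704, -0.063, 0.064, 0.705]
contact_force: [1.1, -0.7, -0.1]
opening: 0.498
clock: 13.55
tool_pos: [0.5891, -0.1829, 0.2085]
eef_rot: [0.706, 0.06, -0.06, -0.703]
contact_force: [-0.6, -0.4, -0.5]
opening: 0.502
```

View pics/w8.png

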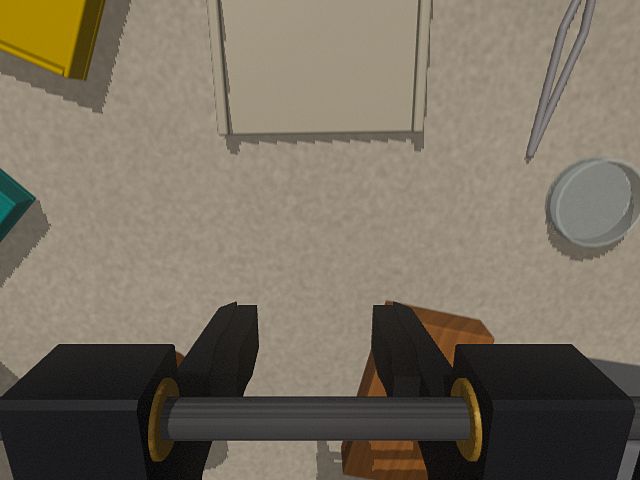

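View pics/z8.png

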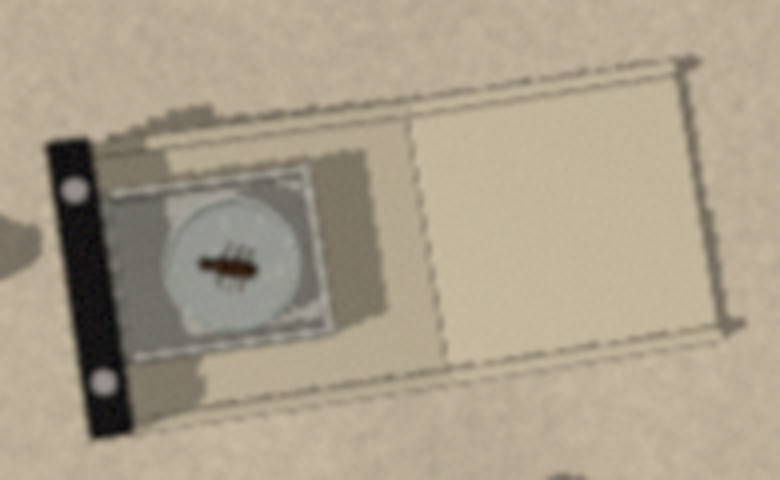

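```bash
python3 - <<'E'
from h import *
t=cv2.imread('pics/t8.png')[200:265,205:285]
g=(np.clip((t/255.),0,1)**.5*255).astype(np.uint8)
s=cv2.imread('pics/s8.png')[185:265,330:425]
s=(np.clip((s/255.),0,1)**.5*255).astype(np.uint8)
cv2.imwrite('pics/z9.png',np.vstack([cv2.resize(g,(360,292),interpolation=cv2.INTER_CUBIC).repeat(1,0),cv2.resize(s,(360,303),interpolation=cv2.INTER_CUBIC)]))
S=r.snapshot('top'); P=lambda x,y,z: atz(S,(165+y/4,195+x/4),z)[:2]
a,b=P(90,140,.0614),P(130,432,.0614); n=(a-b)/np.linalg.norm(a-b); n=np.array([n[1],-n[0]])
for p in [(307,166),(331,330)]: print(abs((P(*p,.0405)-a)@n))
for c in('scene','top'):
    s=r.snapshot(c)
    for n_ in('tray_front','tray_back','dish','stop_face'):print(c,n_,[(np.round(x['centre'],1),round(x['p'],2)) for x in r.tip_of(c,n_)[:4]])
E
```

```text
0.10793146542835134
0.108178796348894
scene tray_front [(array([227.8, 246.8]), 0.88), (array([212.3, 385.7]), 0.58), (array([265.1, 200.6]), 0.56)]
scene tray_back [(array([257.9, 267.4]), 0.8), (array([246.8, 360.6]), 0.77), (array([272.4, 148.2]), 0.55)]
scene dish [(array([233.7, 371.2]), 0.77)]
scene stop_face [(array([214.4, 384.1]), 0.65), (array([269.9, 340.9]), 0.22)]
top tray_front [(array([232.8, 221.2]), 0.94), (array([345.2, 327.9]), 0.79), (array([335.3, 398.6]), 0.62)]
top tray_back [(array([291.7, 345.7]), 0.76)]
top dish [(array([232.6, 253.6]), 0.96), (array([226.8, 297.8]), 0.57)]
top stop_face [(array([236.1, 225. ]), 0.67)]
```

View pics/z9.png

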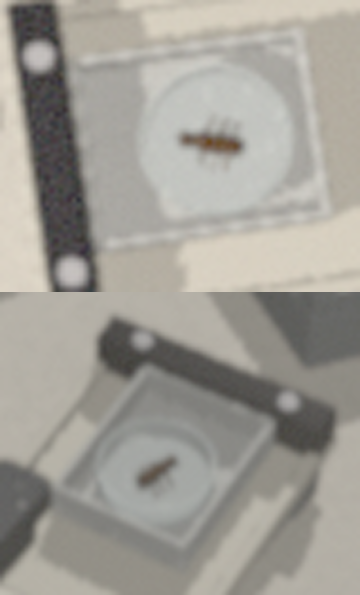

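The tray is home and square: both trailing rim corners lie 108 mm from the stop edge, where a fully home tray should give about 109 mm. The dish is central. I'll now go towards the console, shutting the fingers and stopping on the way for a wrist view.

```bash
python3 go.py 0.50 0.20 0.25 100
```

```text
t 14.25 pos [ 0.5899 -0.175   0.2077] zyaw 100.28 yaxis [-0.      0.0001 -1.    ] F [ 0.8802 -0.4312  0.6727] open 0.499
delta mm [-21.5376 -42.2882 384.986 ]
spin (about tool y, y down => -dyaw) 0.2816231874666073
```

```bash
python3 -m inch '0 -20 15 0; 0 -42 50 0; -5 -42 95 0; -8 -42 140 0; -10 -42 185 0; -12 -42 230 0; -15 -42 275 0; -18 -42 320 0; -22 -42 360 0; -22 -42 385 0' -1 ; python3 -m inch '0 0 0 0; 0 0 0 0' ; cat > k.py <<'E'
from h import *
np.set_printoptions(precision=4,suppress=True)
S={};O={}
for c in('wrist','top','scene'):
    S[c]=snap(c,'k_'+c)
    for n in('stick_knob','console'):
        o=r.tip_of(c,n); print(c,n,[(np.round(x['centre'],1),round(x['p'],2)) for x in o[:3]])
        if o:O[c,n]=o[0]['centre']
for n in('stick_knob','console'):
    for a,b in(('wrist','top'),('wrist','scene'),('top','scene')):
        if (a,n) in O and (b,n) in O: print(n,a,b,tri(ray(S[a],O[a,n]),ray(S[b],O[b,n])))
E
python3 k.py; python3 go.py
```

```text
clock: 15.25
tool_pos: [0.498, 0.2037, 0.2497]
eef_rot: [-0.703, -0.065, 0.065, 0.705]
contact_force: [0.7, 0.4, -0.1]
opening: 0.004
clock: 15.45
tool_pos: [0.4997, 0.1996, 0.2497]
eef_rot: [0.704, 0.064, -0.063, -0.704]
contact_force: [-0.5, -0.2, -0.1]
opening: 0.004
wrist stick_knob []
wrist console []
top stick_knob []
top console []
scene stick_knob [(array([147. , 421.9]), 0.89)]
scene console [(array([185.4, 418.3]), 0.84), (array([432.7, 267.4]), 0.74), (array([212.3, 384.2]), 0.37)]
t 15.9 pos [0.4998 0.1992 0.2498] zyaw 100.21 yaxis [ 0.0001  0.     -1.    ] F [0.4254 0.5274 0.3426] open 0.004
```

View pics/k_wrist.png

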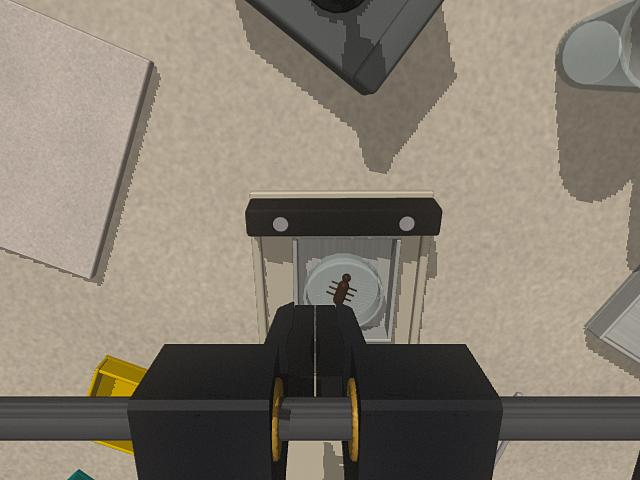

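The tray sits against the stop (rim at row 238, stop edge at 237). The console is partly cut off at the top of the image. I'll move 90 mm further.

```bash
python3 -m inch '0 0 20 0; 0 0 55 0; 0 0 85 0; 0 0 90 0; 0 0 90 0; 0 0 90 0' -1 ; python3 k.py; python3 go.py
```

```text
clock: 16.5
tool_pos: [0.4841, 0.2866, 0.2497]
eef_rot: [0.705, 0.063, -0.063, -0.704]
contact_force: [-0.4, 0.1, 1.0]
opening: 0.003
wrist stick_knob [(array([102.6, 338.4]), 0.73)]
wrist console [(array([103.1, 336.1]), 0.59)]
top stick_knob []
top console [(array([252.5, 137.7]), 0.83)]
scene stick_knob [(array([145.6, 420.1]), 0.74), (array([237.4, 372.9]), 0.36)]
scene console [(array([184.2, 416.8]), 0.95), (array([340.4, 397.3]), 0.18)]
stick_knob wrist scene (array([0.4828, 0.3709, 0.1178]), np.float64(0.0029468517545029474))
console wrist top (array([0.4882, 0.3732, 0.0098]), np.float64(0.0008558539400162412))
console wrist scene (array([ 0.4884,  0.3734, -0.0009]), np.float64(0.0001347186242120599))
console top scene (array([ 0.4883,  0.3761, -0.0023]), np.float64(0.002677807944655121))
t 16.95 pos [0.4837 0.288  0.2497] zyaw 100.24 yaxis [ 0.  0. -1.] F [-0.4306  0.4448 -0.3835] open 0.006
```

View pics/k_wrist.png

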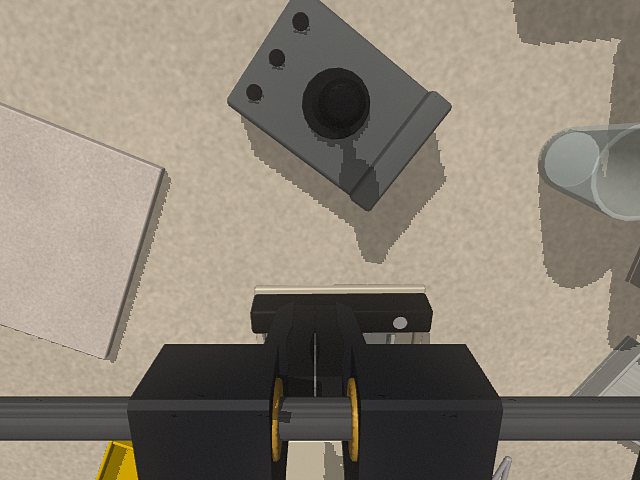

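```bash
python3 - <<'E'
from h import *
np.set_printoptions(precision=4,suppress=True)
s=r.snapshot('wrist')
P=lambda c,rr,z: atz(s,(rr,c),z)[:2]
yaw=lambda u:np.degrees(np.arctan2(u[1],u[0]))
a,b=P(451,105,.063),P(370,210,.063); print('ridge',a,b,np.linalg.norm(a-b),yaw(a-b)-90)
c,d=P(229,102,.045),P(350,190,.045); print('side',yaw(d-c))
print('side low-left edge',yaw(P(297,0,.045)-c)-90)
print('disc',P(336,104,.045),'knobtop',P(344,99,.135))
E
```

```text
ridge [0.5675 0.3876] [0.5264 0.3006] 0.09619494892234794 -25.293076333166226
side -25.52280450494323
side low-left edge -27.226713173510163
disc [0.4857 0.3737] knobtop [0.4854 0.3755]
```

```bash
python3 go.py 0.4444 0.3934 0.25 154.5
```

```text
t 17.0 pos [0.4837 0.2882 0.2497] zyaw 100.25 yaxis [ 0.      0.0001 -1.    ] F [-0.7758 -0.3188 -0.0339] open 0.009
delta mm [-19.9456  -0.2615 110.5334]
spin (about tool y, y down => -dyaw) -54.251944541194916
```

```bash
python3 -m inch '-3 0 10 -5; -6 0 24 -11; -9 0 40 -18; -12 0 55 -25; -14 0 70 -32; -16 0 85 -39; -18 0 97 -46; -20 0 106 -51; -20 0 110 -54; -20 0 110 -54'; python3 go.py 0.4444 0.3934 0.113 154.5; python3 -c "
from h import *
snap('top','t10');snap('scene','s10')"
```

```text
clock: 18.0
tool_pos: [0.444, 0.3937, 0.2497]
eef_rot: [-0.598, -0.376, 0.376, 0.599]
contact_force: [-0.1, 0.3, 0.6]
opening: 0.006
t 18.0 pos [0.444  0.3937 0.2497] zyaw 154.34 yaxis [-0.0003  0.0007 -1.    ] F [-0.1328  0.255   0.6038] open 0.006
delta mm [ -0.188  136.6498  -0.6155]
spin (about tool y, y down => -dyaw) -0.1638544900245904
```

View pics/s10.png

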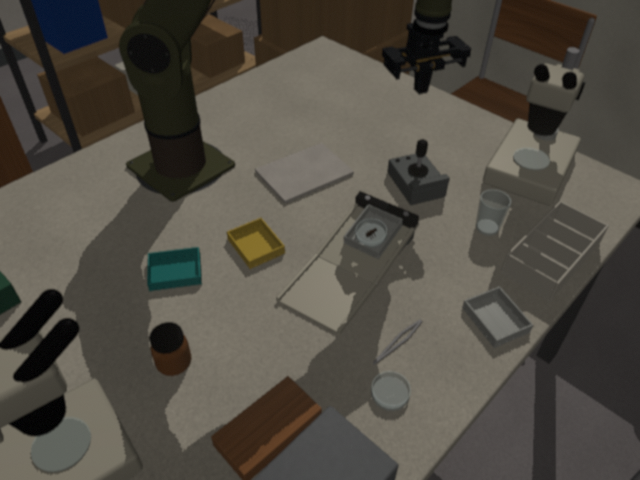

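The gripper hovers at (425,75) behind the stick, which stands at (421,150). It's clear to descend beside the knob, on the side away from the ridge.

```bash
python3 -m inch '0 15 0 0; 0 40 0 0; 0 65 0 0; 0 90 0 0; 0 110 0 0; 0 125 0 0; 0 133 0 0; 0 136 0 0; 0 136 0 0'; python3 -m inch '0 0 -4 0; 0 0 -8 0; 0 0 -12 0; 0 0 -16 0; 0 0 -20 0; 0 0 -20 0'; python3 go.py; python3 -c "
from h import *
snap('scene','s11')
t=cv2.imread('pics/s11.png')
cv2.imwrite('pics/z11.png',cv2.resize(t[90:220,360:480],None,fx=4,fy=4,interpolation=cv2.INTER_CUBIC))"
```

```text
clock: 19.0
tool_pos: [0.4446, 0.3929, 0.1139]
eef_rot: [0.599, 0.376, -0.376, -0.599]
contact_force: [0.3, 0.4, 0.4]
opening: 0.001
clock: 19.6
tool_pos: [0.4633, 0.3837, 0.1138]
eef_rot: [0.599, 0.376, -0.376, -0.599]
contact_force: [0.2, -1.4, -1.1]
opening: 0.005
t 19.6 pos [0.4633 0.3837 0.1138] zyaw 154.19 yaxis [ 0.0006 -0.0001 -1.    ] F [ 0.2431 -1.4118 -1.0623] open 0.005
```

View pics/z11.png

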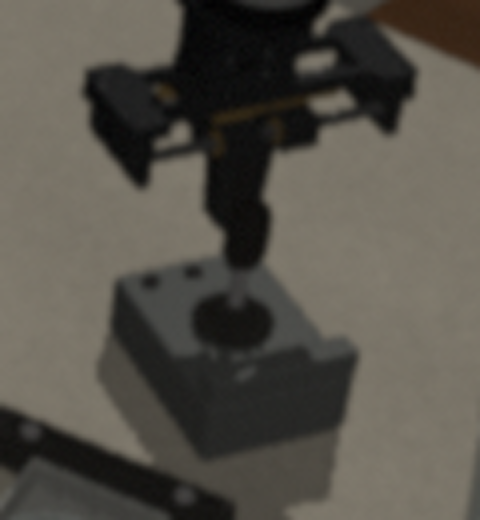

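The fingers are at the knob, just touching. I'll push on towards the ridge, 26 mm first.

```bash
python3 -m inch '0 0 -3 0; 0 0 -6 0; 0 0 -9 0; 0 0 -12 0; 0 0 -15 0; 0 0 -18 0; 0 0 -21 0; 0 0 -24 0; 0 0 -26 0; 0 0 -26 0'; python3 -m inch '0 0 -1 0; 0 0 -2 0; 0 0 -2 0'; python3 -m inch '0 0 -1 0; 0 0 -2 0; 0 0 -2 0'
```

```text
clock: 20.65
tool_pos: [0.4857, 0.3729, 0.1135]
eef_rot: [-0.599, -0.376, 0.376, 0.599]
contact_force: [-3.5, 0.9, 0.9]
opening: 0.002
clock: 20.95
tool_pos: [0.4873, 0.3721, 0.1135]
eef_rot: [-0.599, -0.376, 0.376, 0.599]
contact_force: [-3.5, 1.1, -0.7]
opening: 0.006
clock: 21.25
tool_pos: [0.4894, 0.3712, 0.1136]
eef_rot: [-0.599, -0.376, 0.376, 0.599]
contact_force: [-3.6, 0.3, -1.1]
opening: 0.001
```

```bash
python3 -m inch '0 0 -1 0; 0 0 -2 0; 0 0 -2 0'|grep -E "pos|force"; python3 -m inch '0 0 -1 0; 0 0 -2 0; 0 0 -2 0'|grep -E "pos|force";python3 -c "
from h import *
snap('scene','s12')
t=cv2.imread('pics/s12.png')
cv2.imwrite('pics/z12.png',cv2.resize(t[90:220,360:480],None,fx=4,fy=4,interpolation=cv2.INTER_CUBIC))"
```

```text
tool_pos: [0.4909, 0.3705, 0.1137]
contact_force: [-4.5, 1.0, -1.4]
tool_pos: [0.4911, 0.3704, 0.1136]
contact_force: [-6.9, 2.3, 1.0]
```

View pics/z12.png

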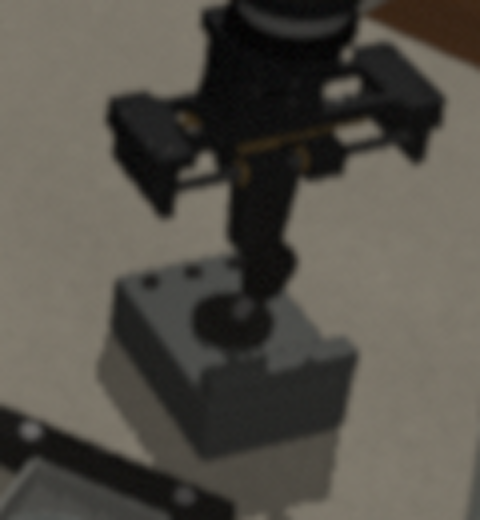

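The end stop is reached: force is up to 7 N, the tool stands still, and the knob leans towards the ridge. I'll hold for 2.2 s, then ease back.

```bash
python3 -m inch '0 0 0 0; 0 0 0 0; 0 0 0 0; 0 0 0 0; 0 0 0 0; 0 0 0 0; 0 0 0 0; 0 0 0 0; 0 0 0 0; 0 0 0 0'; python3 -m inch '0 0 0 0; 0 0 0 0; 0 0 0 0; 0 0 0 0; 0 0 0 0; 0 0 0 0; 0 0 0 0; 0 0 0 0; 0 0 0 0; 0 0 0 0'|grep force; python3 -m inch '0 0 0 0; 0 0 0 0'|grep force; python3 -m inch '0 0 3 0; 0 0 7 0; 0 0 11 0; 0 0 15 0; 0 0 19 0; 0 0 23 0; 0 0 28 0; 0 0 35 0; 0 0 45 0; 0 0 55 0'; python3 -m inch '0 -10 5 0; 0 -40 5 0; 0 -80 5 0; 0 -120 5 0; 0 -125 5 0; 0 -125 5 0'; python3 -c "
from h import *
snap('top','t13');snap('scene','s13')
t=cv2.imread('pics/s13.png');u=cv2.imread('pics/t13.png')
g=lambda i:(np.clip(i/255.,0,1)**.6*255).astype(np.uint8)
cv2.imwrite('pics/z13.png',g(np.vstack([cv2.resize(t[110:290,330:470],None,fx=3,fy=3)[:330],np.zeros((5,420,3)),cv2.resize(u[190:290,90:300],(420,200))]).astype(np.uint8)))
snap('wrist','w13')
for c in('scene','top'):
  for n in ('stick_knob','dish','tray_back'):print(c,n,[(np.round(x['centre'],1),round(x['p'],2)) for x in r.tip_of(c,n)[:3]])"
```

```text
clock: 22.9
tool_pos: [0.4911, 0.3704, 0.1136]
eef_rot: [-0.598, -0.376, 0.377, 0.599]
contact_force: [-7.6, 2.5, -0.1]
opening: 0.006
contact_force: [-7.5, 2.5, 0.4]
contact_force: [-8.4, 2.5, -0.9]
clock: 25.1
tool_pos: [0.4427, 0.3939, 0.1137]
eef_rot: [-0.599, -0.376, 0.376, 0.599]
contact_force: [0.6, 1.3, 0.1]
opening: 0.008
clock: 25.7
tool_pos: [0.4393, 0.3963, 0.2406]
eef_rot: [-0.599, -0.377, 0.375, 0.599]
contact_force: [-0.3, -0.4, -0.2]
opening: 0.009
scene stick_knob [(array([145.2, 421.8]), 0.62)]
scene dish [(array([233.1, 373.7]), 0.64)]
scene tray_back [(array([256.9, 267.2]), 0.79), (array([271.6, 146. ]), 0.7), (array([244.7, 361. ]), 0.68)]
top stick_knob []
top dish [(array([232.3, 252.3]), 0.61), (array([227.8, 300.5]), 0.61)]
top tray_back [(array([367.2, 437.5]), 0.97), (array([229.2, 276.3]), 0.78), (array([294.1, 342.9]), 0.62)]
```

View pics/z13.png

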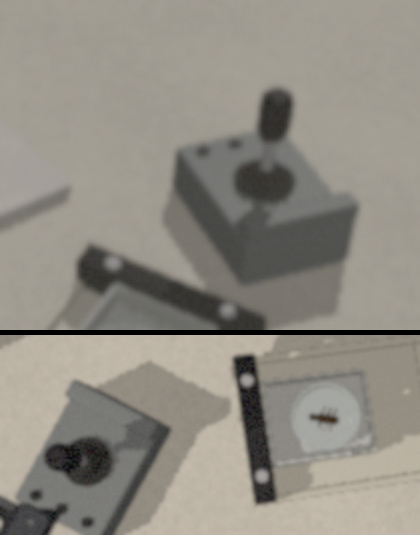

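View pics/t13.png

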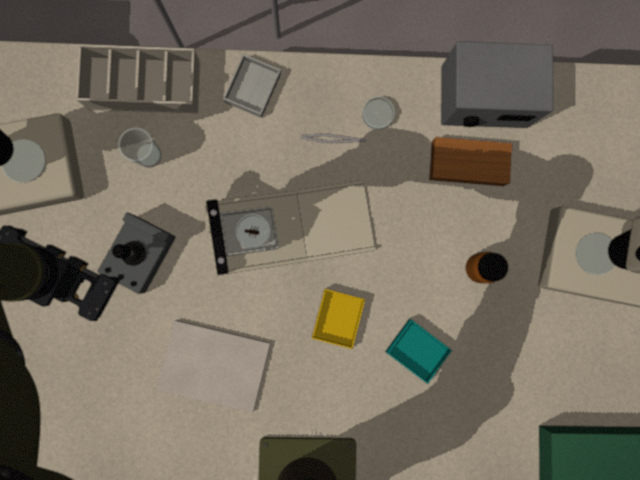

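The stick is upright again at top (128,252), the tray and dish are home against the stop at (250,231), the bystanders are unmoved, and the arm is clear. I'm handing in.

```bash
python3 -c "
from h import *
print(r.finish_job(), r.get_state()['clock'])"
```

```text
the job is handed in; nothing more can be done
the job is handed in; nothing more can be done
```

I pushed the tray up the loader with two part-open fingers, which also squared it, and pressed it against the stop with about 16 N. I then backed off and tilted the jog stick to its end stop towards the ridge. I held it there for over two seconds at about 8 N and let it spring back. I handed the job in soon after 26 s on the clock, well inside the 67 s limit; it reported no verdict.

**Tray:** both trailing rim corners lie about 108 mm from the stop edge, where a fully home tray should give about 109 mm. The tray is square, the dish stands inside it, and the last pictures still show it home.

**Stick and bystanders:** in the last pictures the stick is upright again, with the knob where it was at the start. The jar, beaker, slide box, forceps and look-alikes look unmoved, and the arm is clear of everything.

**Checks that disagreed:**
- In one top picture the shadowed front rim looked a few millimetres short of the stop. The rising force at contact, a wrist picture and the rim measurement all showed no gap.
- The networks sometimes reported the look-alike trays as the tray, and missed the knob in some views. I used the pictures and my own edge measurements there.

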